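# Fetch the oilstone from under the low rack with the reacher

## Robot

A 6-joint arm with a two-finger parallel gripper is mounted at the origin on a cart in front of the work surface, level with it; the furniture and walls round the work are solid. World frame = base frame: x ahead of the robot, y to its left, z up, the work surface at z = 0. Lengths are in m, angles in rad, forces in N, time in s.
With the tool pointing down it reaches from about 0.3 to 0.75 m from the base axis. Payload 8.5 kg.
Tool frame: the origin (TCP) lies midway between the tips of the shut fingers; the grasp point (between the pads) lies 19 mm behind it; z points along the fingers, y is the line along which they close (so a half turn about z gives the same grasp; the last joint's range is limited). The gripper opens to 88 mm and grips with 3 to 60 N. Pads are 18 mm wide; open, the fingers measure 123 mm over their backs; the gripper's body (75 mm by 187 mm) begins 45 mm behind the grasp point.
Start: joints at [1.039, 0.381, 1.297, -0, 1.464, -0.215], TCP at [0.171, 0.523, 0.239] pointing down, gripper open.
Joint ranges: [-3.11, 3.11], [-0.89, 2.33], [0.22, 2.48], [-1.42, 4.56], [0.17, 2.85], [-2.88, 2.88]. Speed limits (rad/s): [2.39, 2.39, 3.14, 3.14, 3.14, 3.14].

## Interface

Orientations are given as [roll, pitch, yaw] about the fixed x, y, z axes, in that order (R = Rz(yaw) Ry(pitch) Rx(roll)).
In Python, from rig import * gives the robot as it stands. The module is installed in compiled form; this text tells all that it offers.
- The arm moves only by the tool servo_tool, never from a script. Its argument "increments" is a list of rows, each a list of 5 numbers: the closure, from 0 (fully open) to 1 (shut), then the shift along the tool's x, y, z in mm, then the turn about the tool's z in degrees. A call has 1 to 12 rows; each row is the pose to reach, as a shift and turn from the pose commanded when the call began, along the tool's axes at that moment; what a row does not reach only later rows make up. A row lasts 1/12 s, in which the tool goes at most 41.7 mm and 7.16 degrees, less where a joint would pass 70% of its speed; a pose out of reach is approached as far as the arm can. A call with a gripper value outside its range is refused whole. The fingers move at their own pace and stop on an object; the grip force is fixed at half the most. Time passes only in rows, so rows that repeat a pose let the fingers close. It gives the time, the measured TCP pose, the force, the opening and the grip force at its end, in the units of the state.
- read_state(): the state, without advancing time (a new reading comes with each control period).
- camera(name): name is "scene" or "top" or "wrist"; returns the picture (384x512x3 uint8, blue, green, red); there is no depth.
- get_calibration(name): a dict with "mtx" (3x3 intrinsics, pixels), "T" (4x4, takes a point from camera to world coordinates). Camera axes: x right, y down, z forward; pixel columns grow to the right and rows downward; lengths in m; the calibration is good to about 2 mm. A picture is of the moment at which its call begins: read the wrist's pose just before it. get_calibration takes no time and is no camera call; for the wrist camera it gives the pose at the moment of the call.
- close_job(): hands the job in; it is judged then, once.
The state is a dict: "t": time; "joint_positions": joint angles; "dq": joint speeds; "joint_efforts": joint torques, N m; "position": TCP position; "orientation": TCP orientation; "wrist_force": force on the tool from outside, world axes, zero at the start; "ft_torque": the same for the moment, N m; "opening": finger opening in m; "finger_force": force on a finger pad.
Only numpy, scipy, OpenCV 4.12 (cv2) and the standard library are available. Lean on these libraries where they do the work, as an engineer would, in place of code of your own. Each camera call takes 0.05 s, during which the arm holds its last target. There are 200 camera calls.

## Task

The oilstone has been pushed too far under the low slatted rack, where a sprung pad pins it. Take the orange reacher, squeeze its trigger to close the jaws on the sides of the stone's wooden cradle while it is still under the rack - firmly enough to drag it, but gently, because the old cradle splits under hard clamping - and with it draw the stone right out onto the open bench in front of the rack's mouth. Then let go, leaving stone and reacher lying flat on the bench with the jaws sprung open; do not touch the stone with the hand and leave the other things alone.

Things in the scene. Friction and masses are not known exactly. Their poses are not given: they have to be found in the camera images.
- stone_rack: Low rack with a slatted plywood top (five 30 mm slats), fixed on the bench, 250 deep x 200 wide x 70 mm high, 58 mm clear height above the bench. Origin on the bench at the centre of its footprint, x pointing in. Open mouth at x = -125 mm, closed by a panel at x = +113 mm; legs and 16 mm high rails along both sides leave 168 mm clear width.
- rack_mouth (a point): Middle of the rack's mouth, at bench level; axes as the rack's (x points into the rack).
- oilstone: Grey oilstone in a brown wooden cradle, 0.3 to 0.6 kg. Cradle 58 (x) x 170 (y) x 12 mm high; stone on it 44 x 150 mm, up to 34 mm. Origin at the centre of the underside. Starts lengthwise in the rack, +y end to the back, -y end 40 to 70 mm inside the mouth. More than 12 N from either jaw splits the cradle; under about 6 N from each it slips from the jaws.
- reacher: Hand reacher (0.3 kg) lying on its side on the bench, x from -57 to 285 mm. Origin on the bench under the middle of the handle; x points along the shaft to the jaws, z up. The handle is squeezed across y between two orange trigger bars (76 mm long in x, z = 4 to 40 mm), outer faces 58 mm apart relaxed, 38 mm fully squeezed. The head behind the jaws has its front at x = 224 mm and is 29 mm high.
- reacher_grip (a point): Middle of the reacher's handle between the two trigger bars, 22 mm above its underside: the place to hold; axes as the reacher's.
- reacher_jaws (a point): Point midway between the jaw pads, 265 mm ahead of the reacher's origin along its x, 12 mm above its underside. Pads are 32 mm long in x (x = 250 to 282 mm), z = 4 to 24 mm, 78 mm apart inside when relaxed; they meet a 58 mm wide thing parallel.
- jaw_l: The reacher's jaw at its +y side, aluminium with a rubber pad; origin on its hinge at the head (x = 210, y = 30 mm). Its force on the cradle: each trigger bar takes about 5.5 N for the springs plus 1.5 N per N of jaw force (18 N on each bar gives 8 to 9 N per jaw). The linkage is stiff: 1 mm of trigger decides between slipping and splitting.
- jaw_r: The jaw at the -y side, the mirror image of jaw_l.
- trigger_l (a joint): Inward travel of the +y trigger bar, m: 0 relaxed (jaws open), 0.010 fully squeezed. Both bars move alike, and both jaws with them; bars' outer faces are 58 mm less twice this apart. Each pad moves 1.5 mm per mm of travel, meeting the 58 mm cradle at about 0.0065 (bars 45 mm apart). Springs push each bar out with 3.6 N relaxed, 6.6 N fully squeezed.
- wax_tin: Round wax tin with a brown lid, 68 mm across, 29 mm high, standing on the rack's top (70 mm); to be left alone.
- cork_block: Cork sanding block 62 x 105 x 34 mm on the bench; to be left alone.
- screwdriver_yellow: Yellow screwdriver, 211 mm long, on the bench; to be left alone.
- blade_case: Small blue flat case 38 x 62 x 12 mm on the bench; to be left alone.
- retainer: Rubber-faced pad (22 x 60 mm) hanging on springs under the rack's top at rack x = +55 mm. It presses on the stone's top with about 2 N, so that dragging the stone out takes some 4 to 9 N until the pad is passed.

How it is judged:
By the outcome, as a careful person would: the job done as asked, in the order asked, and still so for the second after the job is handed in, with the robot touching nothing.
It also fails if it takes over 58 s, if anything falls off the work surface, if the arm or the gripper's body presses on something with over 40 N, if the wrist force passes 120 N, or if a joint passes its speed limit or range.

## Working session

There is one attempt and no reset: what is moved stays moved. The work goes in short steps, Python scripts to look and compute and a tool call to move; the robot and the scene stay as the last step left them, time stands still between calls to the robot, and variables do not carry over. Pictures are saved under pics/ and viewed, at most 11 in all, crops included, and the job is handed in when it is done.

Besides the shell and the picture viewer there is one more tool, called after "Emit:" by a JSON object that holds its "name" and its "arguments". servo_tool: Moves the arm, as the interface text tells. Its arguments: {"type":"object","properties":{"increments":{"type":"array","items":{"type":"array","items":{"type":"number"}}}},"required":["increments"]}

```bash
mkdir -p pics; cat > h.py <<'E'
from rig import *
import numpy as np, cv2
def px2w(cal,u,v,z):
    K=cal["mtx"];T=cal["T"];d=T[:3,:3]@np.linalg.solve(K,np.array([u,v,1.0]));o=T[:3,3]
    return o+d*(z-o[2])/d[2]
def w2px(cal,p):
    T=np.linalg.inv(cal["T"]);q=cal["mtx"]@(T[:3,:3]@np.array(p)+T[:3,3]);return q[:2]/q[2]
E
python3 - <<'E'
from h import *
for n in("top","scene"):
    cv2.imwrite(f"pics/{n}0.png",cv2.resize(camera(n),(800,600),interpolation=cv2.INTER_CUBIC)); c=get_calibration(n); print(n,c["T"].round(3).tolist(),c["mtx"].round(1).tolist())
print(read_state())
E
```

```text
top [[0.019, -0.993, 0.116, 0.376], [-1.0, -0.017, 0.018, -0.038], [-0.015, -0.116, -0.993, 1.143], [0.0, 0.0, 0.0, 1.0]] [[348.1, 0.0, 247.5], [0.0, 348.1, 195.7], [0.0, 0.0, 1.0]]
scene [[0.845, -0.439, 0.305, 0.143], [-0.534, -0.711, 0.458, -0.579], [0.015, -0.55, -0.835, 1.108], [0.0, 0.0, 0.0, 1.0]] [[442.7, 0.0, 257.7], [0.0, 442.7, 192.0], [0.0, 0.0, 1.0]]
{'t': 0.1, 'joint_positions': array([ 1.03870902e+00,  3.81114831e-01,  1.29814505e+00, -3.24741046e-05,
        1.46359951e+00, -2.15295269e-01]), 'dq': array([-1.36504605e-03, -1.68416849e-03, -1.63420346e-03,  6.47271816e-05,
       -2.01327958e-03,  7.17301816e-05]), 'joint_efforts': array([ 2.76920575e-03, -4.38652825e+01, -2.24905658e+01,  7.13765156e-02,
        3.43229016e-02, -6.78556944e-05]), 'position': array([0.17121424, 0.52240974, 0.23822038]), 'orientation': array([-3.14034827e+00, -2.39081356e-04,  2.82480397e+00]), 'wrist_force': array([0.41245482, 0.40904712, 0.45453591]), 'ft_torque': array([ 0.01555057, -0.01149702,  0.02915314]), 'finger_force': 0.0, 'opening': 0.08816656576480125}
```

View pics/top0.png

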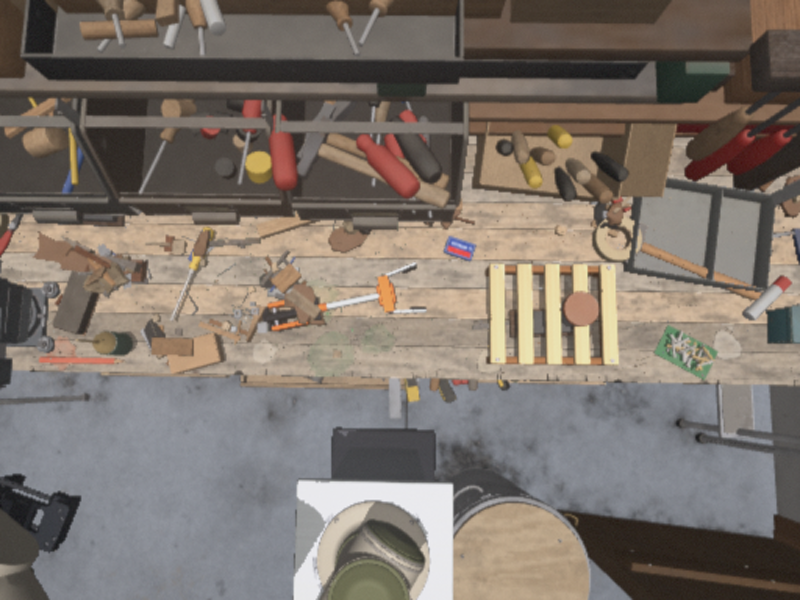

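View pics/scene0.png

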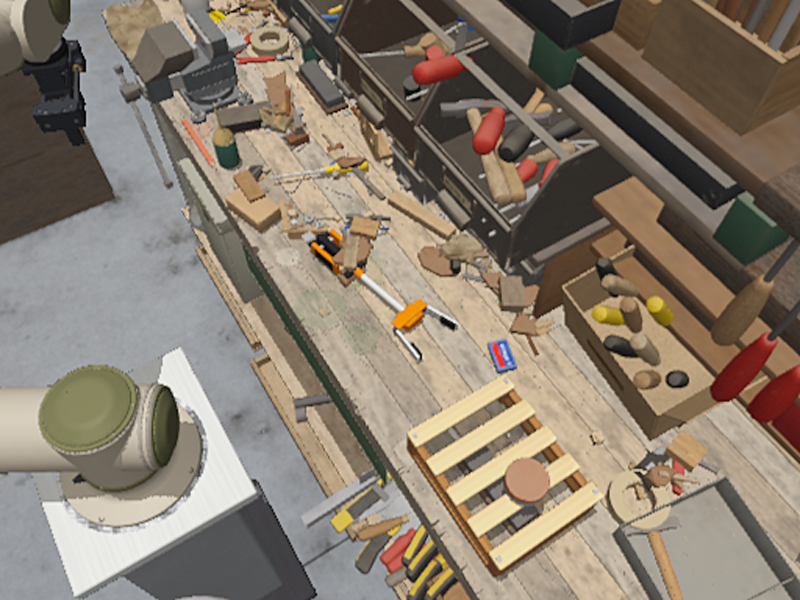

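```bash
python3 - <<'E'
from h import *
a=camera("top");b=camera("scene")
# 800px view -> native .64
r=a[155:245,150:400]; r=cv2.resize(r,(800,288),interpolation=cv2.INTER_CUBIC)
s=b[135:255,190:320]; s2=b[235:370,255:390]
s=cv2.resize(s,(400,300)[:1]+(310,),interpolation=cv2.INTER_CUBIC);s2=cv2.resize(s2,(400,310),interpolation=cv2.INTER_CUBIC)
cv2.imwrite("pics/c1.png",np.vstack([r,np.hstack([s,s2])]))
c=get_calibration("top")
for n,u,v,z in [("mouthL far",490,265,.07),("mouth near",490,364,.07),("back far",617,264,.07),("back near",619,362,.07),("handle",290,318,.03),("head",387,294,.03),("jawL",415,265,.02),("jawR",424,310,.02)]:
    print(n,px2w(c,u*.64,v*.64,z).round(4))
E
```

```text
mouthL far [ 0.5868 -0.2241  0.07  ]
mouth near [ 0.3901 -0.2236  0.07  ]
back far [ 0.593  -0.4762  0.07  ]
back near [ 0.3988 -0.4744  0.07  ]
handle [0.477  0.1802 0.03  ]
head [ 0.5303 -0.0187  0.03  ]
jawL [ 0.5941 -0.076   0.02  ]
jawR [ 0.4995 -0.096   0.02  ]
```

View pics/c1.png

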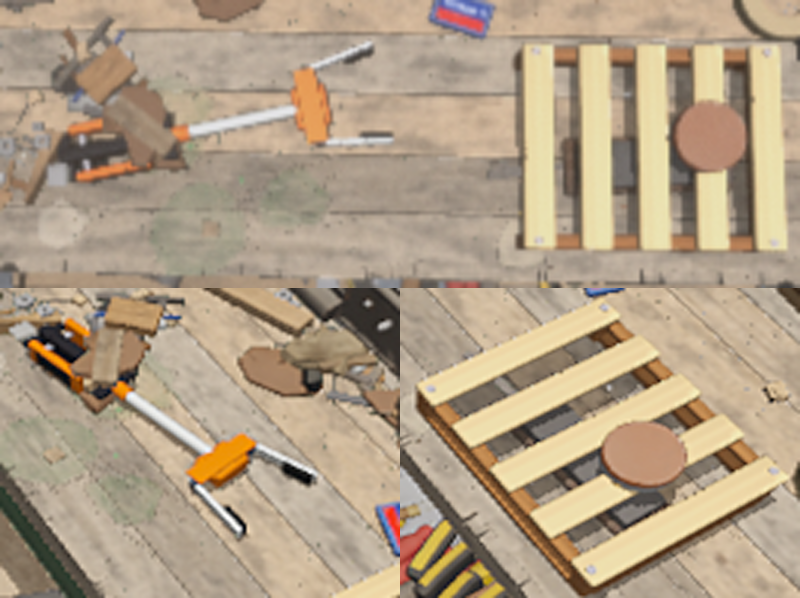

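```bash
cat >> h.py <<'E'
def toTool(pos,yaw,st=None):
    """shift in mm along tool axes & turn deg from current pose"""
    st=st or read_state(); p=st["position"]; y=st["orientation"][2]
    from scipy.spatial.transform import Rotation as R
    M=R.from_euler("xyz",st["orientation"]).as_matrix()
    d=(M.T@(np.array(pos)-p))*1000
    t=(-np.degrees(yaw-y)+180)%360-180
    print("shift mm",d.round(1),"turn",round(t,1),"dist",np.linalg.norm(d).round(0))
def c1(u,v,z,c): return px2w(c,150+u/3.2,155+v/3.2,z)
E
python3 - <<'E'
from h import *
c=get_calibration("top")
P={}
for n,u,v,z in [("tipL",372,45,.014),("tipR",393,138,.014),("shaftA",190,131,.02),("shaftB",290,113,.02),("stoneEndFar",571,139,.008),("stoneEndNear",571,195,.008),("stEdgeFar",632,138,.034),("stEdgeNear",632,190,.034),("nearbar_back",80,174,.03),("nearbar_f",135,167,.03),("farbar_back",70,128,.03)]:
    P[n]=c1(u,v,z,c); print(n,P[n].round(4))
d=P["shaftB"]-P["shaftA"]; print("yaw",np.degrees(np.arctan2(d[1],d[0])))
m=(P["tipL"]+P["tipR"])/2; d2=m-P["shaftA"]; y=np.arctan2(d2[1],d2[0]); print(np.degrees(y))
u=np.array([np.cos(y),np.sin(y),0]); o=m-.283*u; print("origin",o)
toTool([o[0],o[1],0.17],y+np.pi)
toTool([o[0]+.0,o[1]-.10,0.30],y+np.pi)
w=get_calibration("wrist"); print(w["T"].round(3).tolist(), w["mtx"].round(0).tolist())
E
```

```text
tipL [ 0.5971 -0.0784  0.014 ]
tipR [ 0.5012 -0.101   0.014 ]
shaftA [0.5041 0.1056 0.02  ]
shaftB [0.5243 0.0043 0.02  ]
stoneEndFar [ 0.504  -0.2829  0.008 ]
stoneEndNear [ 0.4468 -0.2825  0.008 ]
stEdgeFar [ 0.5032 -0.3379  0.034 ]
stEdgeNear [ 0.4513 -0.3372  0.034 ]
nearbar_back [0.4575 0.2136 0.03  ]
nearbar_f [0.4655 0.1585 0.03  ]
farbar_back [0.5038 0.2258 0.03  ]
yaw -78.71617818304456
-77.0004731182495
origin [0.48547357 0.18607174 0.014     ]
shift mm [-403.4 -221.7   68.5] turn 58.9 dist 465.0
shift mm [-434.5 -316.9  -61.4] turn 58.9 dist 541.0
[[0.311, 0.908, 0.279, 0.1], [0.95, -0.297, -0.092, 0.548], [-0.0, 0.294, -0.956, 0.384], [0.0, 0.0, 0.0, 1.0]] [[295.0, 0.0, 252.0], [0.0, 295.0, 190.0], [0.0, 0.0, 1.0]]
```

Emit:
{"name": "servo_tool", "arguments": {"increments": [[0,-34,-18,3,5],[0,-68,-37,6,10],[0,-101,-55,9,15],[0,-134,-74,12,20],[0,-168,-92,15,25],[0,-202,-111,18,30],[0,-235,-129,21,35],[0,-269,-148,24,40],[0,-302,-166,27,45],[0,-336,-185,30,50],[0,-370,-203,34,54],[0,-403,-222,38,59]]}}

```text
t: 1.2
position: [0.4863, 0.1844, 0.2006]
orientation: [3.141, -0.0, 1.791]
wrist_force: [0.0, 0.4, 0.2]
opening: 0.0877
finger_force: 0.0
```

```bash
python3 - <<'E'
from h import *
s=read_state();print(s["t"],s["position"],s["orientation"],s["joint_positions"].round(2)); c=get_calibration("wrist");im=camera("wrist")
np.savez("w1.npz",T=c["T"],mtx=c["mtx"])
cv2.imwrite("pics/w1.png",cv2.resize(im,(800,600),interpolation=cv2.INTER_CUBIC))
E
```

```text
1.2 [0.48625212 0.18443877 0.20059059] [ 3.14145354e+00 -4.82019819e-05  1.79133397e+00] [ 0.13  0.36  1.45  0.    1.34 -0.09]
```

View pics/w1.png

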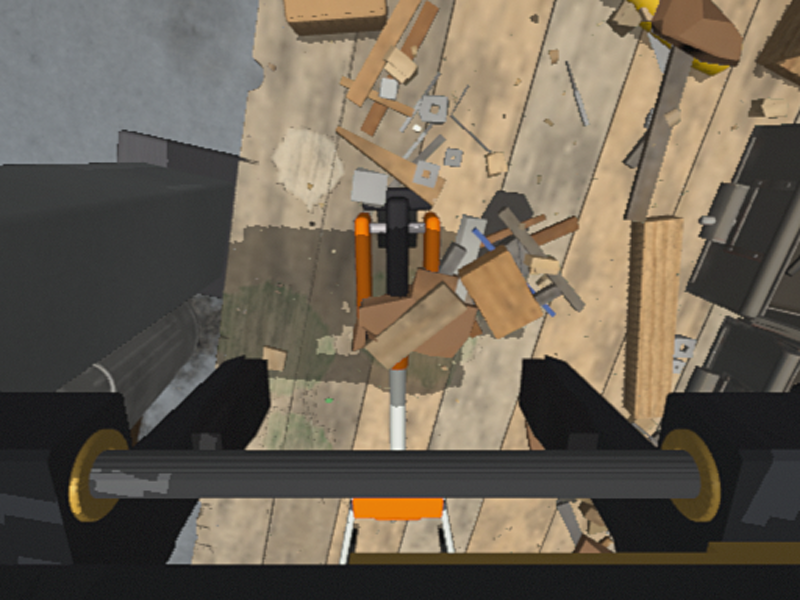

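```bash
python3 - <<'E'
from h import *
c=dict(np.load("w1.npz"))
q=lambda u,v,z: px2w(c,u*.64,v*.64,z)
L=q(362,225,.038);R=q(432,225,.038);L2=q(364,300,.04)
sh=q(397,440,.022); he=q(398,508,.029); bk=q(399,190,.03)
jl=q(345,550,.015);jr=q(451,550,.015)
for n in("L","R","L2","sh","he","bk","jl","jr"): print(n,eval(n).round(4))
m=(L+R)/2; d=he-m; y=np.arctan2(d[1],d[0]); print(np.degrees(y), np.linalg.norm((L-R)[:2])); 
d=sh-m;print(np.degrees(np.arctan2(d[1],d[0])))
u=np.array([np.cos(y),np.sin(y),0]); o=m+.036*u; print(o); print("bars at x=0 px", w2px(c,[.4863,.1844,.022])/.64)
toTool([o[0],o[1],.003],y+np.pi)
E
```

```text
L [0.4595 0.2125 0.038 ]
R [0.5052 0.2228 0.038 ]
L2 [0.4713 0.162  0.04  ]
sh [0.5216 0.0451 0.022 ]
he [ 0.5358 -0.0144  0.029 ]
bk [0.4788 0.2397 0.03  ]
jl [ 0.5022 -0.082   0.015 ]
jr [ 0.5958 -0.0611  0.015 ]
-77.01317192597351 0.046812568376355626
-77.19194846903838
[0.4904232  0.18256715 0.038     ]
bars at x=0 px [392.02169706 268.02613929]
shift mm [  2.8   0.7 196.5] turn -0.9 dist 197.0
```

Emit:
{"name": "servo_tool", "arguments": {"increments": [[0,1,0,25,-1],[0,2,1,50,-1],[0,2,1,75,-1],[0,2,1,100,-1],[0,2,1,120,-1],[0,2,1,130,-1],[0,2,1,138,-1],[0,2,1,146,-1],[0,2,1,150,-1],[0,2,1,154,-1]]}}

```text
t: 2.08
position: [0.4858, 0.1883, 0.0467]
orientation: [3.141, 0.0, 1.813]
wrist_force: [0.2, -0.6, 0.3]
opening: 0.0881
finger_force: 0.0
```

Emit:
{"name": "servo_tool", "arguments": {"increments": [[0,0,0,5,0],[0,0,0,10,0],[0,0,0,15,0],[0,0,0,20,0],[0,0,0,25,0],[0,0,0,29,0],[0,0,0,33,0],[0,0,0,37,0],[0,0,0,39,0],[0,0,0,41,0],[0,0,0,41,0]]}}

```text
t: 3.0
position: [0.4855, 0.1883, 0.0054]
orientation: [-3.141, -0.0, 1.813]
wrist_force: [-1.2, 0.1, -0.2]
opening: 0.088
finger_force: 0.0
```

Emit:
{"name": "servo_tool", "arguments": {"increments": [[0.2,0,0,0,0],[0.3,0,0,0,0],[0.34,0,0,0,0],[0.36,0,0,0,0],[0.38,0,0,0,0],[0.38,0,0,0,0],[0.38,0,0,0,0]]}}

```text
t: 3.58
position: [0.4859, 0.1883, 0.0059]
orientation: [3.141, 0.0, 1.812]
wrist_force: [1.1, 1.0, 0.9]
opening: 0.0547
finger_force: 4.1
```

```bash
python3 - <<'E'
from h import *
s=read_state();print(s["t"],s["position"],s["orientation"],s["finger_force"],s["opening"])
a=camera("top")[155:245,150:400]
cv2.imwrite("pics/t2.png",cv2.resize(a,(800,288),interpolation=cv2.INTER_CUBIC))
E
```

```text
3.5833 [0.48587    0.18833273 0.00590504] [3.14097665e+00 4.56498057e-05 1.81248844e+00] 4.119216894032434 0.054741301820285033
```

View pics/t2.png

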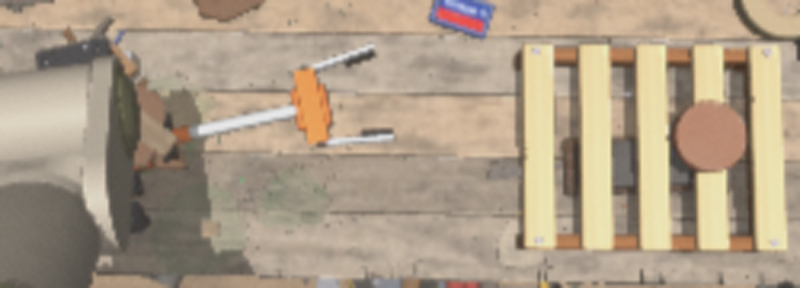

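```bash
python3 - <<'E'
from h import *
a=camera("top")[185:225,305:385]
a=cv2.convertScaleAbs(cv2.resize(a,(800,400),interpolation=cv2.INTER_CUBIC),alpha=1.8)
cv2.imwrite("pics/t3.png",a)
E
```

```text
(no output)
```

View pics/t3.png

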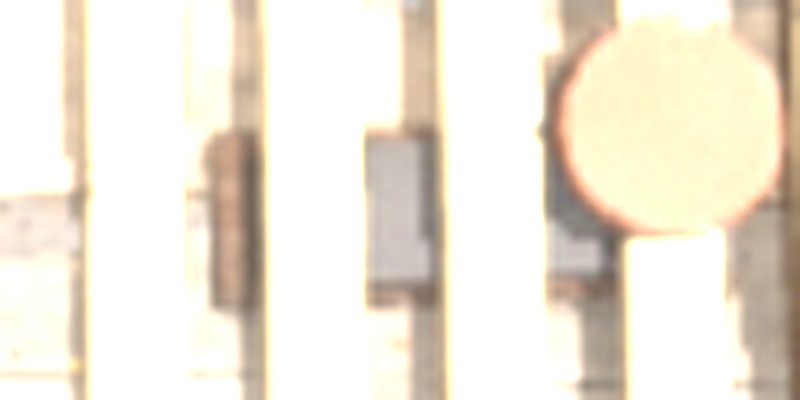

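```bash
python3 - <<'E'
from h import *
c=get_calibration("top")
q=lambda u,v,z: px2w(c,305+u/10,185+v/10,z)
A=q(235,306,.006);B=q(400,303,.006);C=q(580,296,.006);F=q(235,131,.012);D=q(400,282,.034);E=q(580,275,.034)
for n in"ABCDEF":print(n,eval(n).round(4))
for a,b in((A,C),(D,E),(A,B)): print(np.degrees(np.arctan2(*(b-a)[[1,0]])))
e=q(211,220,.012);print("end",e)
y=np.radians(-87.5);u=np.array([np.cos(y),np.sin(y)])
e2=np.array([(A[0]+F[0])/2,e[1]])
for k in(-60,0):
  j=e2+u*k/1000      # front of jaws tip (x=283) position 
print(e2)
for d,n in((-.06,"pre: tips 60mm before end"),(0.031,"tips 31 in")):
  o=e2+u*(d-.282-.004); print(n,o); toTool([o[0],o[1],.0055],y+np.pi)
E
```

```text
A [ 0.448  -0.2831  0.006 ]
B [ 0.45   -0.3366  0.006 ]
C [ 0.4534 -0.3949  0.006 ]
D [ 0.4549 -0.3294  0.034 ]
E [ 0.4581 -0.3863  0.034 ]
F [ 0.5047 -0.2823  0.012 ]
-87.28040479426048
-86.71575691884593
-87.90050976732282
end [ 0.4754649  -0.27429234  0.012     ]
[ 0.47636671 -0.27429234]
pre: tips 60mm before end [0.4612744  0.07137834]
shift mm [-107.7  -51.9    0.4] turn 11.4 dist 120.0
tips 31 in [ 0.46524376 -0.01953505]
shift mm [-196.9  -69.8    0.4] turn 11.4 dist 209.0
```

Emit:
{"name": "servo_tool", "arguments": {"increments": [[0.38,-5,-2,0,0.5],[0.38,-14,-7,0,1.5],[0.38,-25,-12,0,2.5],[0.38,-36,-17,0,3.5],[0.38,-47,-22,0,4.5],[0.38,-58,-28,0,5.7],[0.38,-69,-33,0,7],[0.38,-80,-38,0,8.2],[0.38,-91,-43,0,9.4],[0.38,-100,-48,0,10.3],[0.38,-107,-52,0,11],[0.38,-107,-52,0,11]]}}

```text
t: 4.68
position: [0.4602, 0.0701, 0.0058]
orientation: [-3.141, 0.001, 1.618]
wrist_force: [-0.1, -4.1, 2.8]
opening: 0.0546
finger_force: 4.1
```

```bash
python3 - <<'E'
from h import *
s=read_state();print(s["t"],s["position"],s["orientation"],s["finger_force"],s["opening"])
a=camera("top")[160:240,200:400]
cv2.imwrite("pics/t4.png",cv2.resize(a,(800,320),interpolation=cv2.INTER_CUBIC))
E
```

```text
4.6833 [0.46024097 0.0701063  0.00581681] [-3.14083264e+00  8.23432983e-04  1.61822945e+00] 4.087515761348186 0.054567558567336145
```

View pics/t4.png

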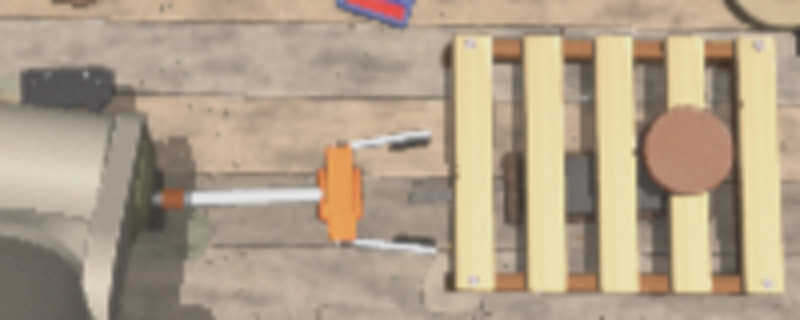

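```bash
python3 - <<'E'
from h import *
c=get_calibration("top")
q=lambda u,v,z: px2w(c,200+u/4,160+v/4,z)
S1=q(190,198.5,.02);S2=q(320,193.5,.02);T=(q(430,134,.014)+q(435,247,.014))/2;H=(q(340,145,.02)+q(344,240,.02))/2
p=read_state()["position"]
for n in("S1","S2","T","H"):
    d=eval(n)-p; print(n,eval(n).round(4),np.degrees(np.arctan2(d[1],d[0])).round(2))
print(np.degrees(np.arctan2(*(S2-S1)[[1,0]])),q(430,134,.014),q(435,247,.014))
E
```

```text
S1 [ 0.4617 -0.0193  0.02  ] -89.18
S2 [ 0.4676 -0.1242  0.02  ] -87.87
T [ 0.4724 -0.2157  0.014 ] -87.59
H [ 0.4689 -0.1419  0.02  ] -87.7
-86.75343440629528 [ 0.51834903 -0.21376094  0.014     ] [ 0.42650125 -0.21772536  0.014     ]
```

Emit:
{"name": "servo_tool", "arguments": {"increments": [[0.38,-4,0,0,0],[0.38,-12,0,0,0],[0.38,-21,0.5,0,0],[0.38,-30,0.5,0,0],[0.38,-39,1,0,0],[0.38,-48,1,0,0],[0.38,-57,1,0,0],[0.38,-66,1,0,0],[0.38,-75,1,0,0],[0.38,-83,1,0,0],[0.38,-90,1,0,0],[0.38,-90,1,0,0]]}}

```text
t: 5.73
position: [0.4664, -0.0195, 0.0057]
orientation: [3.142, 0.001, 1.62]
wrist_force: [-0.3, -1.7, 1.0]
opening: 0.0544
finger_force: 4.1
```

```bash
python3 - <<'E'
from h import *
s=read_state();print(s["t"],s["position"],s["orientation"],s["finger_force"],s["opening"])
a=camera("top")[170:230,270:370]
cv2.imwrite("pics/t5.png",cv2.convertScaleAbs(cv2.resize(a,(800,480),interpolation=cv2.INTER_CUBIC),alpha=1.4))
E
```

```text
5.7333 [ 0.46642847 -0.0194897   0.00569479] [3.14153306e+00 8.95983811e-04 1.61969125e+00] 4.087647063056465 0.05436086586162265
```

View pics/t5.png

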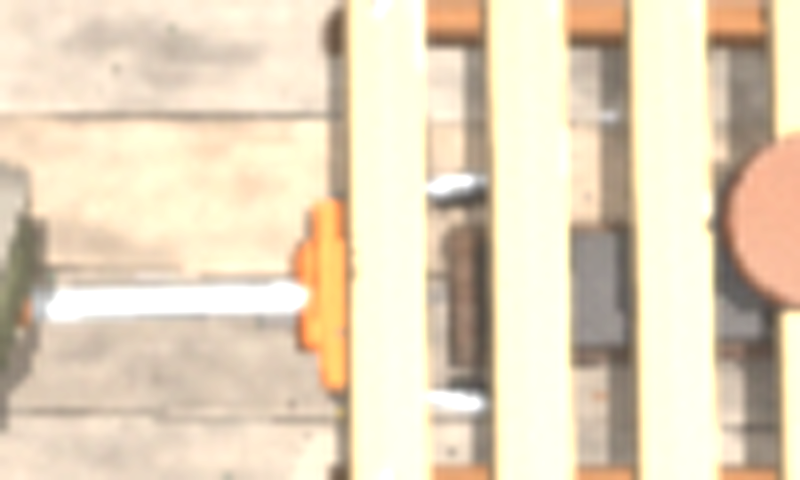

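Emit:
{"name": "servo_tool", "arguments": {"increments": [[0.4,0,0,0,0],[0.42,0,0,0,0],[0.435,0,0,0,0],[0.45,0,0,0,0],[0.46,0,0,0,0],[0.47,0,0,0,0],[0.475,0,0,0,0],[0.48,0,0,0,0],[0.48,0,0,0,0],[0.48,0,0,0,0]]}}

```text
t: 6.62
position: [0.4661, -0.0177, 0.0057]
orientation: [-3.141, -0.0, 1.62]
wrist_force: [-0.7, 0.4, 0.8]
opening: 0.0459
finger_force: 6.3
```

Emit:
{"name": "servo_tool", "arguments": {"increments": [[0.484,0,0,0,0],[0.487,0,0,0,0],[0.49,0,0,0,0],[0.49,0,0,0,0]]}}

```text
t: 6.95
position: [0.466, -0.0178, 0.0057]
orientation: [-3.141, -0.0, 1.62]
wrist_force: [-1.7, 0.4, 0.2]
opening: 0.045
finger_force: 6.8
```

Emit:
{"name": "servo_tool", "arguments": {"increments": [[0.493,0,0,0,0],[0.496,0,0,0,0],[0.496,0,0,0,0],[0.496,0,0,0,0]]}}

```text
t: 7.28
position: [0.466, -0.0178, 0.0057]
orientation: [-3.141, -0.0, 1.62]
wrist_force: [-2.0, 0.7, 1.2]
opening: 0.0445
finger_force: 7.9
```

Emit:
{"name": "servo_tool", "arguments": {"increments": [[0.498,0,0,0,0],[0.5,0,0,0,0],[0.5,0,0,0,0],[0.5,0,0,0,0]]}}

```text
t: 7.62
position: [0.4661, -0.0178, 0.0057]
orientation: [-3.141, -0.0, 1.62]
wrist_force: [-2.7, 1.1, 1.3]
opening: 0.0443
finger_force: 10.9
```

Emit:
{"name": "servo_tool", "arguments": {"increments": [[0.502,0,0,0,0],[0.504,0,0,0,0],[0.504,0,0,0,0],[0.504,0,0,0,0]]}}

```text
t: 7.95
position: [0.4661, -0.0178, 0.0057]
orientation: [-3.141, -0.0, 1.621]
wrist_force: [-3.1, 1.1, 0.5]
opening: 0.044
finger_force: 14.0
```

Emit:
{"name": "servo_tool", "arguments": {"increments": [[0.504,0,-0.3,0,0],[0.506,0,-0.6,0,0],[0.507,0,-0.6,0,0],[0.507,0,-0.6,0,0]]}}

```text
t: 8.28
position: [0.4659, -0.0179, 0.0057]
orientation: [3.141, 0.0, 1.621]
wrist_force: [-0.9, 2.9, -0.0]
opening: 0.0437
finger_force: 16.6
```

Emit:
{"name": "servo_tool", "arguments": {"increments": [[0.509,0,0,0,0],[0.509,0,0,0,0],[0.509,1,0,0,0],[0.509,3,0,0,0],[0.509,6,0,0,0],[0.509,9,0,0,0],[0.509,12,0,0,0]]}}

```text
t: 8.87
position: [0.4657, -0.007, 0.0058]
orientation: [3.14, 0.002, 1.621]
wrist_force: [-0.2, -7.2, -2.5]
opening: 0.0439
finger_force: 17.7
```

Emit:
{"name": "servo_tool", "arguments": {"increments": [[0.509,4,0,0,0],[0.509,8,0,0,0],[0.509,13,0,0,0],[0.509,18,0,0,0],[0.509,23,0,0,0],[0.509,28,0,0,0],[0.509,33,0,0,0],[0.509,38,0,0,0],[0.509,43,0,0,0],[0.509,48,0,0,0],[0.509,53,0,0,0],[0.509,58,0,0,0]]}}

```text
t: 9.87
position: [0.4622, 0.0524, 0.0058]
orientation: [3.141, 0.0, 1.621]
wrist_force: [0.4, -3.4, -1.6]
opening: 0.0434
finger_force: 17.7
```

Emit:
{"name": "servo_tool", "arguments": {"increments": [[0.509,5,0,0,0],[0.509,10,0,0,0],[0.509,15,0,0,0],[0.509,20,0,0,0],[0.509,25,0,0,0],[0.509,30,0,0,0],[0.509,35,0,0,0],[0.509,40,0,0,0],[0.509,45,0,0,0],[0.509,50,0,0,0],[0.509,55,0,0,0],[0.509,60,0,0,0]]}}

```text
t: 10.87
position: [0.4591, 0.1124, 0.0057]
orientation: [-3.141, 0.0, 1.621]
wrist_force: [0.2, -3.6, -1.4]
opening: 0.0437
finger_force: 17.7
```

```bash
python3 - <<'E'
from h import *
s=read_state();print(s["t"],s["position"],s["orientation"],s["finger_force"],s["opening"])
a=camera("top")[130:255,120:400]
cv2.imwrite("pics/t6.png",cv2.resize(a,(800,357),interpolation=cv2.INTER_CUBIC))
E
```

```text
10.8667 [0.45909205 0.1124032  0.00574847] [-3.14147585e+00  3.25350400e-05  1.62053058e+00] 17.737921285734046 0.043671155720663164
```

View pics/t6.png

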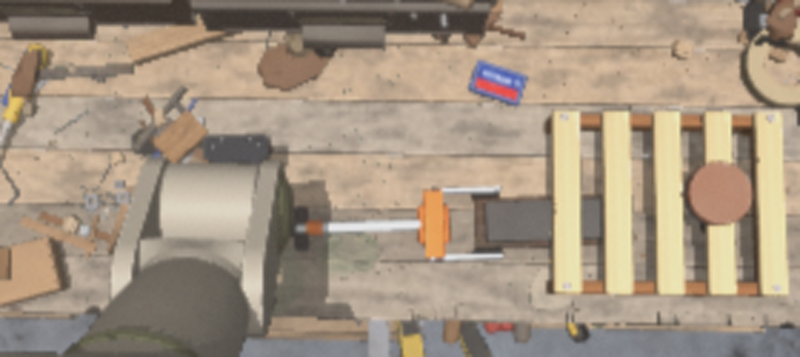

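Emit:
{"name": "servo_tool", "arguments": {"increments": [[0.509,4,0,0,0],[0.509,9,0,0,0],[0.509,15,0,0,0],[0.509,21,0,0,0],[0.509,27,0,0,0],[0.509,33,0,0,0],[0.509,39,0,0,0],[0.509,45,0,0,0],[0.509,51,0,0,0],[0.509,56,0,0,0],[0.509,60,0,0,0],[0.509,60,0,0,0]]}}

```text
t: 11.92
position: [0.456, 0.1729, 0.0057]
orientation: [3.142, -0.001, 1.621]
wrist_force: [-0.4, 4.9, -0.8]
opening: 0.0433
finger_force: 17.7
```

Emit:
{"name": "servo_tool", "arguments": {"increments": [[0.509,4,0,0,0],[0.509,9,0,0,0],[0.509,14,0,0,0],[0.509,19,0,0,0],[0.509,24,0,0,0],[0.509,28,0,0,0],[0.509,31,0,0,0],[0.509,33,0,0,0],[0.509,34,0,0,0],[0.509,34,0,0,0]]}}

```text
t: 12.75
position: [0.4544, 0.2061, 0.0057]
orientation: [-3.142, -0.0, 1.621]
wrist_force: [-0.8, -1.7, -2.2]
opening: 0.0437
finger_force: 17.7
```

Emit:
{"name": "servo_tool", "arguments": {"increments": [[0.49,0,0,0,0],[0.46,0,0,0,0],[0.42,0,0,0,0],[0.38,0,0,0,0],[0.35,0,0,0,0],[0.32,0,0,0,0],[0.25,0,0,0,0],[0.1,0,0,0,0],[0,0,0,0,0],[0,0,0,0,0],[0,0,0,0,0],[0,0,0,0,0]]}}

```text
t: 13.75
position: [0.4545, 0.2058, 0.0058]
orientation: [3.142, 0.0, 1.621]
wrist_force: [-0.7, 0.3, 0.6]
opening: 0.0877
finger_force: 0.0
```

Emit:
{"name": "servo_tool", "arguments": {"increments": [[0,0,0,-4,0],[0,0,0,-10,0],[0,0,0,-20,0],[0,0,0,-32,0],[0,0,0,-46,0],[0,0,0,-62,0],[0,0,0,-80,0],[0,0,0,-100,0],[0,20,0,-125,0],[0,40,0,-150,0],[0,60,0,-175,0],[0,60,0,-175,0]]}}

```text
t: 14.75
position: [0.4527, 0.2687, 0.1859]
orientation: [3.133, -0.003, 1.623]
wrist_force: [0.1, -0.1, -0.2]
opening: 0.0881
finger_force: 0.0
```

```bash
python3 - <<'E'
from h import *
s=read_state();print(s["t"],s["position"],s["wrist_force"])
a=camera("top")[150:245,150:400];b=camera("scene")[130:300,170:400]
cv2.imwrite("pics/t7.png",np.vstack([cv2.resize(a,(760,289),interpolation=cv2.INTER_CUBIC)[:,:400+360],np.pad(cv2.resize(b,(420,310),interpolation=cv2.INTER_CUBIC),((0,0),(0,340),(0,0)))]))
E
```

```text
14.75 [0.45266632 0.26868347 0.18590599] [ 0.05472449 -0.1272347  -0.20170482]
```

View pics/t7.png

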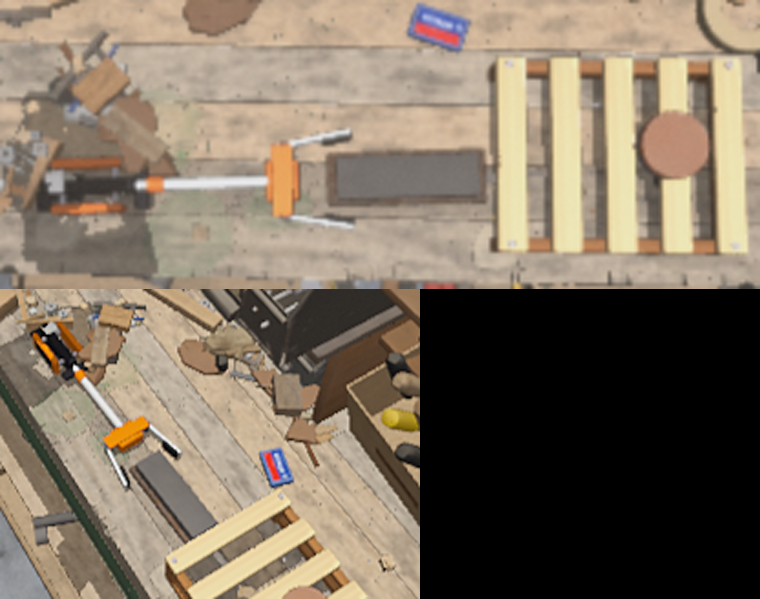

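```bash
python3 - <<'E'
from h import *
c=get_calibration("top")
q=lambda u,v,z: px2w(c,150+u/3.04,150+v/3.042,z).round(4)
print(q(487,177,.012),q(327,180,.012),"mouth",q(497,155,.07))
E
```

```text
[ 0.4707 -0.2228  0.012 ] [ 0.4644 -0.0519  0.012 ] mouth [ 0.4884 -0.2235  0.07  ]
```

Emit:
{"name": "servo_tool", "arguments": {"increments": [[0,-20,0,10,0],[0,-40,0,35,0],[0,-60,0,60,0],[0,-60,0,85,0],[0,-60,0,105,0],[0,-60,0,122,0],[0,-60,0,137,0],[0,-60,0,150,0],[0,-60,0,160,0],[0,-60,0,168,0],[0,-60,0,173,0],[0,-60,0,175,0]]}}

```text
t: 15.85
position: [0.454, 0.2053, 0.0048]
orientation: [-3.14, 0.0, 1.62]
wrist_force: [0.7, 0.2, 1.0]
opening: 0.0882
finger_force: 0.0
```

Emit:
{"name": "servo_tool", "arguments": {"increments": [[0.2,0,0,0,0],[0.3,0,0,0,0],[0.35,0,0,0,0],[0.39,0,0,0,0],[0.42,0,0,0,0],[0.44,0,0,0,0],[0.46,0,0,0,0],[0.47,0,0,0,0],[0.48,0,0,0,0],[0.485,0,0,0,0],[0.49,0,0,0,0],[0.49,0,0,0,0]]}}

```text
t: 16.85
position: [0.4547, 0.2059, 0.0061]
orientation: [3.141, -0.0, 1.621]
wrist_force: [-0.9, 0.0, 5.8]
opening: 0.0449
finger_force: 5.5
```

Emit:
{"name": "servo_tool", "arguments": {"increments": [[0.493,0,0,0,0],[0.496,0,0,0,0],[0.498,0,0,0,0],[0.5,0,0,0,0],[0.5,0,0,0,0],[0.5,0,0,0,0]]}}

```text
t: 17.35
position: [0.4547, 0.2059, 0.0061]
orientation: [3.141, -0.0, 1.621]
wrist_force: [-0.5, -0.8, 6.1]
opening: 0.0444
finger_force: 10.0
```

Emit:
{"name": "servo_tool", "arguments": {"increments": [[0.502,0,0,0,0],[0.504,0,0,0,0],[0.506,0,0,0,0],[0.508,0,0,0,0],[0.508,0,0,0,0],[0.508,0,0,0,0]]}}

```text
t: 17.85
position: [0.4547, 0.2059, 0.0061]
orientation: [3.141, -0.0, 1.621]
wrist_force: [-1.3, -0.3, 5.5]
opening: 0.0432
finger_force: 16.9
```

Emit:
{"name": "servo_tool", "arguments": {"increments": [[0.508,1,0,0,0],[0.508,4,0,0,0],[0.508,8,0,0,0],[0.508,13,0,0,0],[0.508,18,0,0,0],[0.508,23,0,0,0],[0.508,28,0,0,0],[0.508,33,0,0,0],[0.508,38,0,0,0],[0.508,42,0,0,0],[0.508,45,0,0,0],[0.508,45,0,0,0]]}}

```text
t: 18.85
position: [0.4526, 0.2503, 0.0061]
orientation: [3.141, 0.001, 1.621]
wrist_force: [-0.3, -4.7, 5.8]
opening: 0.0437
finger_force: 16.9
```

```bash
python3 - <<'E'
from h import *
s=read_state();print(s["t"],s["position"],s["wrist_force"],s["finger_force"])
a=camera("top")[150:245,100:350]
cv2.imwrite("pics/t8.png",cv2.resize(a,(760,289),interpolation=cv2.INTER_CUBIC))
g=camera("top")[203:206,240:330].mean(0).mean(1);c=get_calibration("top")
print([(round(px2w(c,240+i,204,.012)[1],3),int(v)) for i,v in enumerate(g)][::2])
E
```

```text
18.85 [0.45261299 0.250294   0.00610042] [-0.26711524 -4.71794104  5.80882635] 16.876643147261348
[(np.float64(0.006), 149), (np.float64(-0.001), 146), (np.float64(-0.007), 103), (np.float64(-0.014), 94), (np.float64(-0.02), 115), (np.float64(-0.027), 113), (np.float64(-0.034), 112), (np.float64(-0.04), 111), (np.float64(-0.047), 111), (np.float64(-0.053), 111), (np.float64(-0.06), 112), (np.float64(-0.066), 113), (np.float64(-0.073), 112), (np.float64(-0.079), 113), (np.float64(-0.086), 112), (np.float64(-0.092), 111), (np.float64(-0.099), 113), (np.float64(-0.105), 113), (np.float64(-0.112), 114), (np.float64(-0.118), 115), (np.float64(-0.125), 115), (np.float64(-0.131), 114), (np.float64(-0.138), 115), (np.float64(-0.144), 115), (np.float64(-0.151), 114), (np.float64(-0.157), 114), (np.float64(-0.164), 113), (np.float64(-0.17), 99), (np.float64(-0.177), 159), (np.float64(-0.183), 170), (np.float64(-0.19), 167), (np.float64(-0.196), 160), (np.float64(-0.203), 152), (np.float64(-0.209), 154), (np.float64(-0.216), 146), (np.float64(-0.222), 143), (np.float64(-0.229), 101), (np.float64(-0.235), 173), (np.float64(-0.242), 211), (np.float64(-0.248), 214), (np.float64(-0.255), 213), (np.float64(-0.261), 211), (np.float64(-0.268), 137), (np.float64(-0.274), 134), (np.float64(-0.281), 133)]
```

Emit:
{"name": "servo_tool", "arguments": {"increments": [[0.49,0,0,0,0],[0.46,0,0,0,0],[0.42,0,0,0,0],[0.38,0,0,0,0],[0.35,0,0,0,0],[0.32,0,0,0,0],[0.25,0,0,0,0],[0.1,0,0,0,0],[0,0,0,0,0],[0,0,0,0,0],[0,0,0,0,0],[0,0,0,0,0]]}}

```text
t: 19.95
position: [0.4522, 0.2508, 0.0057]
orientation: [-3.142, 0.0, 1.621]
wrist_force: [0.3, -0.1, -0.6]
opening: 0.0882
finger_force: 0.0
```

Emit:
{"name": "servo_tool", "arguments": {"increments": [[0,0,0,-4,0],[0,0,0,-10,0],[0,0,0,-20,0],[0,0,0,-32,0],[0,0,0,-46,0],[0,0,0,-62,0],[0,0,0,-80,0],[0,0,0,-100,0],[0,0,0,-125,0],[0,0,0,-145,0],[0,0,0,-150,0],[0,0,0,-150,0]]}}

```text
t: 20.95
position: [0.4527, 0.2509, 0.1574]
orientation: [3.138, -0.001, 1.621]
wrist_force: [0.6, 1.3, -0.4]
opening: 0.0882
finger_force: 0.0
```

```bash
python3 - <<'E'
from h import *
s=read_state();print(s["t"],s["position"],s["wrist_force"],s["opening"])
a=camera("top")[150:245,100:350];b=camera("scene")[130:300,150:380]
cv2.imwrite("pics/t9.png",np.vstack([cv2.resize(a,(760,289),interpolation=cv2.INTER_CUBIC),np.pad(cv2.resize(b,(420,310),interpolation=cv2.INTER_CUBIC),((0,0),(0,340),(0,0)))]))
E
```

```text
20.95 [0.45267548 0.25092839 0.1574388 ] [ 0.64194231  1.27058788 -0.42179363] 0.08822928789911694
```

View pics/t9.png

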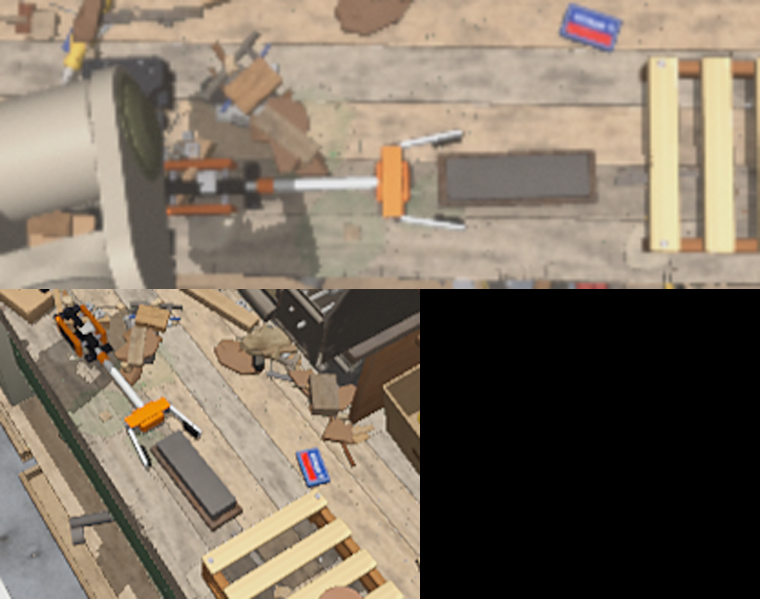

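The picture shows the stone (top view, u 438–597) clear of the rack's mouth (u 645). The reacher lies flat with its jaws open and the hand is clear, so I am handing in.

```bash
python3 -c "
from rig import *
print(close_job())"
```

```text
the job is handed in; nothing more can be done
None
```

The job is handed in: the oilstone lies on the open bench about 50 mm clear of the rack's mouth, with the reacher flat beside it and its jaws sprung open. The trigger force peaked at 17.7 N, about 8 N per jaw. I let go once too early with the stone only level with the mouth, so I gripped it again with the reacher and drew it out the rest of the way.

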